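Hook a sunken filter slide out of a microscope light base

ROBOT

A 6-joint arm with a two-finger parallel gripper is mounted at the origin on the work surface. World frame = base frame: x ahead of the robot, y to its left, z up, the work surface at z = 0. Lengths are in m, angles in rad, forces in N, time in s.
With the tool pointing down it reaches from about 0.375 to 0.975 m from the base axis. Payload 3.8 kg.
Tool frame: the origin (TCP) lies on the centre line of the jaws, within the pads' length; the fingertips stand 17 mm ahead of it and the grasp point (between the pads) lies 2 mm behind it (bot.tip_extent is the distance from the TCP to the fingertips, in m); z points along the fingers, y is the line along which they close (so a half turn about z gives the same grasp; the last joint's range is limited). The gripper opens to 85 mm and grips with 20 to 120 N. Pads are 22 mm wide; open, the fingers measure 114 mm over their backs; the gripper's body (76 mm by 85 mm) begins 54 mm behind the grasp point. The pads swing forward as they close: fully open they stand 13 mm farther back than shut.
Start: joints at [1.224, 0.264, 1.604, -0, 1.274, -0.037], TCP at [0.206, 0.643, 0.248] pointing down, gripper open.
Joint ranges: [-2.63, 2.63], [-0.94, 2.18], [0.31, 2.57], [-1.31, 4.45], [0, 2.66], [-2.55, 2.55]. Speed limits (rad/s): [2.57, 2.57, 3.14, 3.14, 3.14, 3.14].

INTERFACE

Orientations are given as a rotation vector (axis times angle).
In Python, from workcell import readout, read_camera, finish_job, bot gives the robot as it stands.
- The arm moves only by the tool jog_arm, never from a script. Its argument "deltas" is one flat list of numbers, 7 for each row, row after row: the shift along the tool's x, y, z in m, then the turn, a rotation vector about the tool's x, y, z in degrees, then the gripper command: -1 is shut, 1 is fully open, values between are in proportion. A call has 1 to 8 rows; each row is the pose to reach, as a shift and turn from the pose commanded when the call began, along the tool's axes at that moment; what a row does not reach only later rows make up. A row lasts 1/10 s, in which the tool goes at most 50 mm and 8.59 degrees, less where a joint would pass 70% of its speed; a pose out of reach is approached as far as the arm can. A call with a gripper value outside its range is refused whole. The fingers move at their own pace and stop on an object; "squeeze" is the grip in N (left out, the last holds). Time passes only in rows, so rows that repeat a pose let the fingers close. It gives the time, the measured TCP pose, the force, the opening and the grip force at its end, in the units of the state.
- readout.read_state(): the state, without advancing time (a new reading comes with each control period).
- read_camera(name): name is "side" or "top"; returns a dict with "color" (420x560x3 uint8, blue, green, red), "fx", "fy", "cx", "cy" (pixels), "dist" ([k1, k2, p1, p2, k3] as OpenCV has them; the pictures are not rectified), "origin" and "attitude" of the camera in the world. Camera axes: x right, y down, z forward; pixel columns grow to the right and rows downward; lengths in m; the calibration is good to about 2 mm. A picture is of the moment at which its call begins. There is no depth.
- finish_job(): hands the job in; it is judged then, once.
The state is a dict: "time": time; "q": joint angles; "joint_vel": joint speeds; "joint_torque": joint torques, N m; "tool_pos": TCP position; "tcp_rot": TCP orientation; "wrist_force": force on the tool from outside, world axes, zero at the start; "torque": the same for the moment, N m; "width": opening from 0.0 (shut) to 1.0 (fully open); "grip_force": force on a finger pad.
Only numpy, scipy, OpenCV 4.12 (cv2) and the standard library are available. Lean on these libraries where they do the work, as an engineer would, in place of code of your own. Each camera call takes 0.05 s, during which the arm holds its last target. There are 200 camera calls.

TASK

The filter slide of the microscope's light base has been pushed too deep into its slot to be taken by hand: first switch the lamp off at the red locking toggle (pull the bat up out of its lock, flip it to its far side, away from the slot, and let it drop back into its lock), so that no bare light shines out. Then take the hooked pick from its rest, roll it over on its side far enough for the hook to slip in above the slide, feel for its pull hole and drag it out with the pick alone, without forcing anything, poking its blue filter glass or touching it with the hand, until at least 30 mm of it stands out of the slot. Finally lay the pick back in its rest, hook down, and let go, leaving the eyepiece, the dish and the jar where they stand.

Things in the scene. Friction and masses are not known exactly. Their poses are not given: they have to be found in the camera images.
- light_base: Beige low light base of a stereo microscope, fixed to the bench, 220 mm (x) by 200 mm (y) by 70 mm high; origin at the centre of its underside on the bench, z up. A stage glass, 129 mm across, lies flush in its top; two stage clips stand 16 mm above the top at x = 90, y = +-52 mm. The slot opens in its -y side, the power toggle stands on its top; a black knob sticks 16 mm out of its -x side.
- slot_mouth (a point): Centre of the slot's mouth, in the plane of the base's -y face, 43.5 mm above the bench; axes as the base's, so -y points straight out of the slot and x runs across it. The slot is 50 mm wide (x) and 27 mm high: floor 30 mm and roof 57 mm above the bench; 170 mm deep.
- pull_hole (a point): Centre of the filter slide's pull hole, level with the slide's top face (37 mm above the bench); axes as the base's. The hole goes right through the slide, is 12 mm long (y) and 20 mm wide (x), with a web 8 mm long between it and the slide's outer end.
- slide_end (a point): Middle of the filter slide's outer end (upper edge), axes as the base's. The slide is a plate 44 mm wide (x), 120 mm long (y), 6 mm thick, yellow on its outer 20 mm. It lies 1 mm above the slot's floor, with 20 mm free between its top and the slot's roof (too low for the upright hook), and moves only straight along y.
- blue_c (a point): Centre of the upper face of the slide's blue filter glass, a fragile disc 34 mm in diameter set 1 mm below the slide's top, 28 mm behind (+y of) the pull hole's centre, so that a bar of 5 mm parts it from the hole. An amber glass of the same size follows 48 mm farther in. They show through the stage glass.
- filter_slide (a joint): How far the filter slide has been drawn out (m). At 0 its outer end lies 42 mm inside the slot's mouth (hole centre 56 mm inside), at 0.042 it is flush; a stop ends the travel at 0.092 (50 mm standing out). It stays where it is left and drags with about 4 N.
- bat_grip (a point): Grip point on the axis of the toggle's red bat, 37 mm from the toggle's pivot and 12 mm below the bat's end; z points outward along the bat, x along the pivot. The bat is a round cap 29 mm long, 9 mm across at its foot and 11.6 mm at its top. The pivot lies 66 mm above the bench at x = -83, y = -66 mm of the base, along the base's x.
- power_toggle (a joint): Swing of the locking toggle (rad): 0 = on, the bat leaning 0.3 rad from upright towards the base's -y side (the slot's side); 0.6 = off, leaning 0.3 rad towards +y. It stays where it is left. With the bat down, an inner lock keeps it within about 0.1 rad of either end.
- toggle_bat (a joint): How far the bat is pulled out along its own axis (m): 0 = down in its lock, 0.009 = end of its travel. A spring pulls it back, 4 N when down and 8.5 N when fully out. To pass the lock it must stay pulled out 6 mm or more while it is swung over.
- pick_rest: Fixed rest for the pick: a plate 100 mm (x) by 60 mm (y), 8 mm thick, origin at the centre of its underside on the bench, z up. Two grey cradles, 10 mm thick, stand at x = +-40 mm, 70 mm clear between them. Their floors are 42 mm above the bench and 16 mm wide; their cheeks slope outward to about 60 mm above the bench, 32 mm apart there.
- pick_grip (a point): Centre of the handle of the hooked pick lying loose in the rest (50 mm above the bench there), x along the pick towards the hook, z up. The orange handle is a flat-sided bar 104 mm long (x), 14 mm wide (y), 16 mm high (z). A dark round collet nose, 11 mm across, sticks out of its front for 12 mm. The pick weighs about 95 g and balances some 12 mm ahead of this point.
- pick_nose (a point): Front end of the pick's collet, 64 mm ahead of the handle's centre. A needle 5 mm across runs on along the axis; its end, bent straight down (-z), is a hook with a round point 20 mm below the axis. The needle is clamped fast, but more or less far out: the hook stands 116 to 152 mm ahead of the handle's centre. Upright it is 22.5 mm high over all; rolled 45 degrees about its long axis 17.4 mm.
- eyepiece_c (a point): Centre of a loose black eyepiece standing upright, 41 mm in diameter and 62 mm high; a bystander.
- petri_c (a point): Centre of a loose closed Petri dish, 95 mm in diameter and 16 mm high; a bystander.
- jar_c (a point): Centre of a loose sample jar with a blue cap, 52 mm in diameter and 70 mm high, standing; a bystander.

How it is judged:
On the way, in this order (a step that is already met when the one before it is completed fails the run):
1. The power toggle has been flipped to off and its bat is back down in the lock (value of joint power_toggle above 0.42 rad and value of joint toggle_bat below 0.002 m), for 0.2 s.
2. The pick pulls on the slide and has drawn it to within 10 mm of flush or further out (contact force between hook_pick and filter_slide above 1 N and value of joint filter_slide between 0.032 and 0.071 m), for 0.1 s.
3. The slide has been dragged out so that at least 30 mm of it stands out of the slot (value of joint filter_slide above 0.072 m), for 0.1 s.
At the end, for the whole second after the job is handed in: Toggle off (over 0.42 rad) with its bat down (under 2 mm); at least 30 mm of the slide out of the slot; the pick at rest in both cradles, hook down: handle centre within 25 mm along, 5 mm across and 4 mm in height of its place, level and in line within 0.12 rad (all of step 1 and value of joint filter_slide above 0.072 m and x of pick_grip in the frame of pick_rest between -0.025 and 0.025 m and y of pick_grip in the frame of pick_rest between -0.005 and 0.005 m and z of pick_grip in the frame of pick_rest between 0.046 and 0.054 m and angle between pick_grip's own z axis and vertical below 0.12 rad and angle between the x axis of pick_grip and the x axis of pick_rest, either way round below 0.12 rad and linear speed of hook_pick below 0.02 m/s and velocity of joint filter_slide below 0.01 m/s); the robot touches nothing.
It fails at once if The hand or arm touches the filter slide (contact force between any of the fingers, the arm and filter_slide above 0.5 N).
It fails at once if The pick presses on the blue filter glass (contact force between hook_pick and filter_slide_c0 above 1 N).
It fails at once if The pick is forced: it presses on the slide or on the light base with more than 40 N (contact force between hook_pick and filter_slide above 40 N or contact force between hook_pick and light_base above 40 N).
It fails at once if The eyepiece, the dish or the jar is moved more than 20 mm or tipped over (distance of any of eyepiece_c, petri_c, jar_c from where it was at the start of the episode above 0.02 m or angle between any of eyepiece_c, petri_c, jar_c's own z axis and vertical above 0.5 rad).
It also fails if it takes over 58 s, if anything falls off the work surface, if the arm or the gripper's body presses on something with over 40 N, if the wrist force passes 120 N, or if a joint passes its speed limit or range.

## Working session

There is one attempt and no reset: what is moved stays moved. The work goes in short steps, Python scripts to look and compute and a tool call to move; the robot and the scene stay as the last step left them, time stands still between calls to the robot, and variables do not carry over. Pictures are saved under pics/ and viewed, at most 14 in all, crops included, and the job is handed in when it is done.

Besides the shell and the picture viewer there is one more tool, called after "Request:" as name(argument=value, ...) on one line, values as JSON. jog_arm: Moves the arm, as the interface text tells. Its arguments: {"type":"object","properties":{"deltas":{"type":"array"},"squeeze":{"type":"number"}},"required":["deltas"]}

```bash
mkdir -p pics; ls; cat > h.py <<'E'
import numpy as np, cv2, json
from scipy.spatial.transform import Rotation as R
from workcell import readout, read_camera, finish_job, bot
def shot(n,f):
    c=read_camera(n); cv2.imwrite(f'pics/{f}.png',c['color'])
    np.save(f'pics/{f}.npy',c,allow_pickle=True); return c
def load(f): return np.load(f'pics/{f}.npy',allow_pickle=True).item()
def att(c):
    a=np.array(c['attitude'],float)
    return a if a.shape==(3,3) else R.from_rotvec(a).as_matrix()
def K(c): return np.array([[c['fx'],0,c['cx']],[0,c['fy'],c['cy']],[0,0,1.]])
def ray(c,uv):
    p=cv2.undistortPoints(np.array([[uv]],float),K(c),np.array(c['dist'],float))[0,0]
    return att(c)@np.array([p[0],p[1],1])
def atz(c,uv,z):
    d=ray(c,uv);o=np.array(c['origin']);return o+d*(z-o[2])/d[2]
def proj(c,P):
    A=att(c);P=np.atleast_2d(P)
    return cv2.projectPoints(P.astype(float),R.from_matrix(A.T).as_rotvec(),-A.T@np.array(c['origin']),K(c),np.array(c['dist'],float))[0][:,0]
E
python3 - <<'E'
from h import *
for n in ['side','top']:
    c=shot(n,n+'0'); print({k:c[k] for k in c if k!='color'})
s=readout.read_state();print(s)
E
```

```text
pics
{'fx': 384.41523659805966, 'fy': 384.41523659805966, 'cx': 277.54567417720295, 'cy': 208.71674180219617, 'dist': array([0.02946754, 0.        , 0.        , 0.        , 0.        ]), 'origin': array([0.49969758, 0.7097279 , 0.71039743]), 'attitude': array([-0.04280973,  2.84389513, -1.25263423])}
{'fx': 433.8918869013812, 'fy': 433.8918869013812, 'cx': 280.604406435984, 'cy': 213.52939297958173, 'dist': array([0.00917215, 0.        , 0.        , 0.        , 0.        ]), 'origin': array([0.42284794, 0.01759763, 1.2022713 ]), 'attitude': array([-2.18056112,  2.14395612, -0.11225269])}
{'time': 0.1, 'q': array([ 1.22408472e+00,  2.64670558e-01,  1.60524875e+00,  1.32487657e-05,
        1.27370757e+00, -3.68642635e-02]), 'joint_vel': array([ 0.00148793,  0.00011855, -0.00423785,  0.00010615,  0.00043786,
        0.00041979]), 'joint_torque': array([ 1.05165174e-03, -5.16713870e+01, -3.68588340e+01,  1.09856505e-04,
        6.41944993e-03,  1.76477141e-05]), 'tool_pos': array([0.20557618, 0.64226943, 0.24708528]), 'tcp_rot': array([-0.48470651, -3.1035689 ,  0.00313257]), 'wrist_force': array([-0.53442908,  0.4116258 , -0.49680665]), 'torque': array([-0.01554842, -0.01229207, -0.00489751]), 'grip_force': 0.0, 'width': 0.9974509350006743}
```

View pics/top0.png

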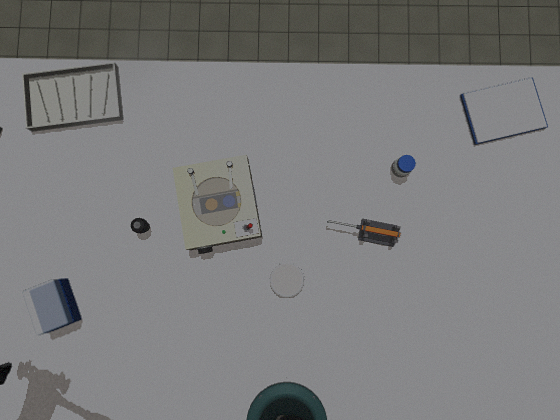

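View pics/side0.png

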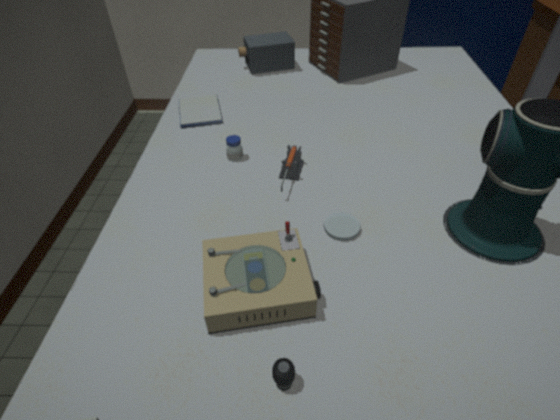

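Top view: base spans about px (175–261, 157–248), slot side on the right, toggle red at (249,226), pick handle at (380,232) with the hook pointing left (≈327), dish (287,280), jar (404,166), eyepiece (140,226). Next, an enlarged crop.

```bash
python3 - <<'E'
from h import *
t=load('top0')['color'];s=load('side0')['color']
a=cv2.resize(t[150:275,170:410],None,fx=3.33,fy=3.33,interpolation=cv2.INTER_CUBIC)
cv2.imwrite('pics/tz.png',cv2.convertScaleAbs(a,alpha=1.3))
b=cv2.resize(s[140:340,190:370],None,fx=3,fy=3,interpolation=cv2.INTER_CUBIC)
cv2.imwrite('pics/sz.png',cv2.convertScaleAbs(b,alpha=1.3))
E
```

```text
(no output)
```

View pics/tz.png

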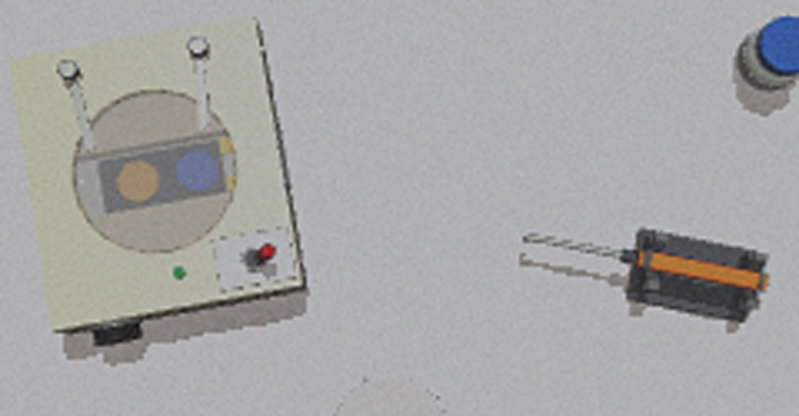

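View pics/sz.png

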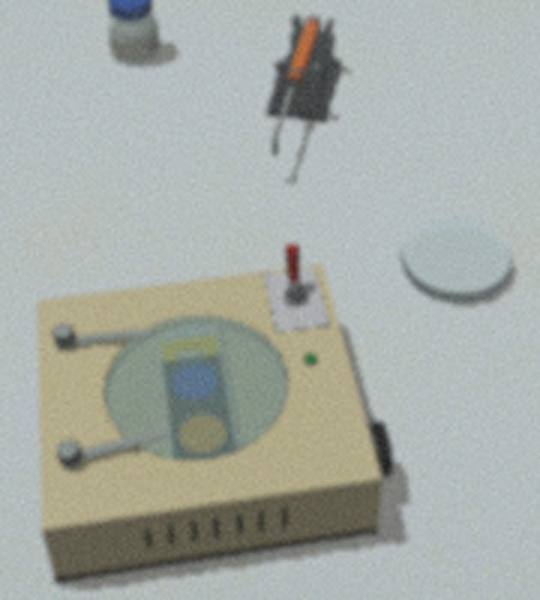

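```bash
cat > fit.py <<'E'
from h import *
from scipy.optimize import least_squares
ct,cs=load('top0'),load('side0')
T=lambda p:(np.array(p,float)+.5)/3.33-.5+[170,150]
S=lambda p:(np.array(p,float)+.5)/3-.5+[190,140]
B={'c++':(.11,.1,.07),'c+-':(.11,-.1,.07),'c--':(-.11,-.1,.07),'c-+':(-.11,.1,.07),'k+':(.09,.052,.086),'k-':(.09,-.052,.086),'g':(0,0,.07),'b++':(.11,.1,0),'b-+':(-.11,.1,0),'piv':(-.083,-.066,.072)}
OT={'c++':(10,60),'c+-':(258,18),'c--':(302,280),'c-+':(57,330),'k+':(68,68),'k-':(198,46),'g':(155,171)}
OS={'c+-':(38,300),'c--':(322,266),'c-+':(378,480),'c++':(45,527),'b++':(57,580),'b-+':(375,530),'g':(196,388),'k-':(64,330),'k+':(70,450)}
def W(p,P): 
    c,s=np.cos(p[2]),np.sin(p[2]);P=np.atleast_2d(P);return np.c_[p[0]+c*P[:,0]-s*P[:,1],p[1]+s*P[:,0]+c*P[:,1],P[:,2]]
def res(p,cams=((ct,OT,T),(cs,OS,S)),m=B):
    return np.concatenate([(proj(c,W(p,[m[k] for k in O]))-[f(O[k]) for k in O]).ravel() for c,O,f in cams])
if __name__=='__main__':
    for cams in [((ct,OT,T),),((cs,OS,S),),((ct,OT,T),(cs,OS,S))]:
        r=least_squares(res,[.55,.2,0],args=(cams,));print(r.x.round(4),abs(r.fun).max().round(2),r.fun.round(1))
    p=r.x
    # slide: blue, amber in base frame
    def inb(w): c,s=np.cos(p[2]),np.sin(p[2]);d=w-[p[0],p[1],0];return np.array([c*d[0]+s*d[1],-s*d[0]+c*d[1],d[2]]).round(4)
    for n,c,q in [('bT',ct,T((197,171))),('aT',ct,T((138,181))),('bS',cs,S((195,380))),('aS',cs,S((203,432)))]: print(n,inb(atz(c,q,.036)))
    print('mouth',W(p,[(0,-.1,.0435),(-.083,-.066,.066)]).round(4))
    # pick
    f=lambda n,c,q,z:print(n,atz(c,q,z)[:2].round(4))
    f('Tfront',ct,T((638,258)),.058);f('Trear',ct,T((769,283)),.058);f('Thook',ct,T((525,238)),.052);f('Tnose',ct,T((628,256)),.05)
    f('Sfront',cs,S((294,78)),.058);f('Srear',cs,S((313,20)),.058);f('Shooktip',cs,S((276,152)),.03)
    for n,uv,z in [('eye',(140,226),.03),('dish',(287,280),.016),('jar',(406,163),.07)]: f(n,ct,uv,z)
    st=readout.read_state();print(st['tool_pos'],R.from_rotvec(st['tcp_rot']).as_matrix().round(3))
E
python3 fit.py
```

```text
[0.5779 0.1946 0.2024] 1.2 [-0.2 -0.2 -0.6 -1.2  1.   1.2 -1.   0.4  0.2  0.2  0.3 -0.4  0.3 -0.1]
[0.5798 0.1935 0.1969] 2.15 [-0.1 -0.2 -0.  -1.   1.2 -0.8 -1.1  0.4  0.1  1.9  0.6  2.1  0.2 -2.1
 -0.2 -0.4 -0.7 -1.2]
[0.5792 0.1941 0.1984] 2.25 [ 0.2 -0.8 -0.2 -1.5  1.1  0.9 -0.9 -0.3  0.5 -0.4  0.6 -0.8  0.6 -0.6
  0.1  0.1  0.2 -0.9  1.6 -0.7 -0.7  0.7  0.4  2.3  1.   2.3  0.5 -1.9
 -0.  -0.2 -0.4 -0.9]
bT [-0.0018 -0.0276  0.036 ]
aT [-0.0012  0.021   0.036 ]
bS [ 0.0003 -0.0301  0.036 ]
aS [0.0002 0.018  0.036 ]
mouth [[0.5989 0.096  0.0435]
 [0.5108 0.113  0.066 ]]
Tfront [ 0.516  -0.1882]
Trear [ 0.498  -0.2916]
Thook [ 0.531  -0.0992]
Tnose [ 0.5182 -0.1817]
Sfront [ 0.5184 -0.186 ]
Srear [ 0.501  -0.2857]
Shooktip [ 0.5336 -0.1091]
eye [0.5113 0.4061]
dish [0.3727 0.0052]
jar [ 0.6877 -0.3051]
[0.20557618 0.64226943 0.24708528] [[-0.952  0.305 -0.001]
 [ 0.305  0.952 -0.002]
 [ 0.    -0.002 -1.   ]]
```

```bash
cat >> h.py <<'E'
yaw=.1984; XB=np.array([np.cos(yaw),np.sin(yaw),0]); YB=np.array([-np.sin(yaw),np.cos(yaw),0]); PIV=np.array([.5108,.113,.066])
BASE=np.array([.5792,.1941,0])
def go(pos,Rm,lab=''):
    "delta from measured pose to target, tool axes"
    s=readout.read_state(); r0=R.from_rotvec(s['tcp_rot']).as_matrix()
    d=r0.T@(np.array(pos)-s['tool_pos']); w=R.from_matrix(r0.T@Rm).as_rotvec(degrees=True)
    print(lab,d.round(4).tolist(),w.round(2).tolist())
def frame(y,z):
    z=z/np.linalg.norm(z);x=np.cross(y,z);x/=np.linalg.norm(x);return np.c_[x,np.cross(z,x),z]
def bat(phi,r): # phi: lean toward -y_b ; r = TCP distance from pivot
    a=-np.sin(phi)*YB+np.cos(phi)*np.array([0,0,1]); return PIV+r*a, frame(XB,-a)
E
python3 - <<'E'
from h import *
print([x for x in dir(bot) if x[0]!='_'])
go(*bat(.3,.115),'above')
E
```

```text
['MotionError', 'tip_extent']
above [-0.4686, -0.4405, 0.0721] [-9.24, 15.59, 60.39]
```

Request:
jog_arm(deltas=[-0.4686,-0.4405,0.0721,-9.24,15.59,60.39,1,-0.4686,-0.4405,0.0721,-9.24,15.59,60.39,1,-0.4686,-0.4405,0.0721,-9.24,15.59,60.39,1,-0.4686,-0.4405,0.0721,-9.24,15.59,60.39,1,-0.4686,-0.4405,0.0721,-9.24,15.59,60.39,1,-0.4686,-0.4405,0.0721,-9.24,15.59,60.39,1,-0.4686,-0.4405,0.0721,-9.24,15.59,60.39,1,-0.4686,-0.4405,0.0721,-9.24,15.59,60.39,1])

```text
time: 0.9
tool_pos: [0.3985, 0.2928, 0.2031]
tcp_rot: [-1.839, -2.236, -0.281]
wrist_force: [0.8, -0.3, -0.7]
width: 1.0
grip_force: 0.0
```

```bash
python3 - <<'E'
from h import *
go(*bat(.3,.115),'above')
E
```

```text
above [-0.2297, 0.0756, -0.0431] [0.1, -0.15, -0.23]
```

Request:
jog_arm(deltas=[-0.2,0.066,-0.03,0,0,0,1,-0.2,0.066,-0.03,0,0,0,1,-0.2,0.066,-0.03,0,0,0,1,-0.2,0.066,-0.03,0,0,0,1,-0.2,0.066,-0.03,0,0,0,1,-0.2,0.066,-0.03,0,0,0,1,-0.2,0.066,-0.03,0,0,0,1])

```text
time: 1.6
tool_pos: [0.502, 0.1129, 0.1727]
tcp_rot: [-1.834, -2.239, -0.279]
wrist_force: [0.1, 1.0, 0.0]
width: 1.001
grip_force: 0.0
```

```bash
python3 - <<'E'
from h import *
go(*bat(.3,.115),'above')
t=shot('top','t1')['color'];s=shot('side','s1')['color']
print(proj(load('t1'),bat(.3,.037)[0]),proj(load('s1'),bat(.3,.037)[0]),proj(load('s1'),bat(.3,.049)[0]))
a=cv2.resize(s[170:290,220:380],None,fx=4,fy=4,interpolation=cv2.INTER_CUBIC)
cv2.imwrite('pics/z1.png',cv2.convertScaleAbs(a,alpha=1.3))
m=load('side0')['color'].astype(int);mk=(m[...,2]>m[...,1]*2)&(m[...,2]>90)
for f in ['side0','top0']:
  m=load(f)['color'].astype(int);mk=(m[...,2]>m[...,1]*2)&(m[...,2]>90)
  mk[:,:(275 if f[0]=='s' else 240)]=0; mk[:,(300 if f[0]=='s' else 258):]=0; mk[260:]=0;mk[:205]=0
  v,u=np.nonzero(mk);print(f,u.min(),u.max(),v.min(),v.max(),u.mean(),v.mean(),len(u), proj(load(f),[bat(.3,r)[0] for r in(.02,.0345,.049)]).round(1).tolist())
E
```

```text
above [-0.0331, 0.0086, -0.0136] [-0.01, -0.15, -0.02]
[[250.05994092 225.08791561]] [[287.55788482 226.32986303]] [[287.26216174 221.56736072]]
side0 286 288 222 223 287.0 222.75 4 [[288.0, 233.0], [287.6, 227.3], [287.3, 221.6]]
top0 249 251 224 226 250.0 225.0 9 [[248.6, 226.0], [249.8, 225.2], [251.1, 224.5]]
```

View pics/z1.png

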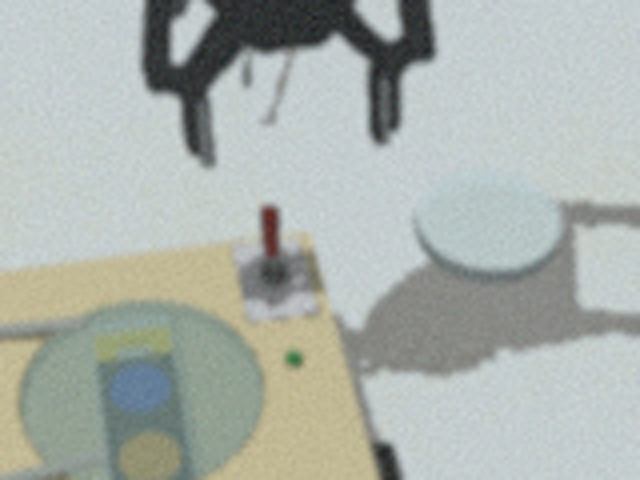

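The bat shows at crop (270,230), i.e. px (287,227) — matching the prediction; the open jaws straddle it from above.

```bash
python3 - <<'E'
from h import *
go(*bat(.3,.065),'pre')
E
```

```text
pre [-0.0341, 0.0086, 0.0365] [0.01, -0.13, 0.11]
```

Request:
jog_arm(deltas=[-0.034,0.0086,0,0,0,0,1,-0.034,0.0086,0,0,0,0,1,-0.034,0.0086,0.0365,0,0,0,1,-0.034,0.0086,0.0365,0,0,0,1,-0.034,0.0086,0.0365,0,0,0,0])

```text
time: 2.2
tool_pos: [0.514, 0.0941, 0.1278]
tcp_rot: [-1.831, -2.24, -0.278]
wrist_force: [0.5, 0.3, 0.6]
width: 0.855
grip_force: 0.0
```

```bash
python3 - <<'E'
from h import *
go(*bat(.3,.036),'grasp')
E
```

```text
grasp [-0.0001, 0.0007, 0.0287] [-0.11, -0.15, 0.1]
```

Request:
jog_arm(deltas=[0,0.0007,0.0285,0,0,0,0,0,0.0007,0.0285,0,0,0,0,0,0.0007,0.0285,0,0,0,-1,0,0.0007,0.0285,0,0,0,-1,0,0.0007,0.0285,0,0,0,-1,0,0.0007,0.0285,0,0,0,-1,0,0.0007,0.0285,0,0,0,-1,0,0.0007,0.0285,0,0,0,-1], squeeze=60)

```text
time: 3.0
tool_pos: [0.5148, 0.101, 0.1026]
tcp_rot: [-1.834, -2.241, -0.281]
wrist_force: [-2.9, -1.3, 5.2]
width: 0.108
grip_force: 58.6
```

```bash
python3 - <<'E'
from h import *
s=readout.read_state();print(s['width'],s['grip_force'],s['wrist_force'])
p0,r0=bat(.3,.036)
go(p0,r0,'here');go(*bat(.3,.044),'pull')
E
```

```text
0.10814139490962595 58.598896285984665 [-2.9307636  -1.32279084  5.21766469]
here [0.0012, -0.0016, 0.0027] [0.08, -0.1, 0.05]
pull [0.0012, -0.0015, -0.0053] [0.08, -0.1, 0.05]
```

Request:
jog_arm(deltas=[0,0,-0.004,0,0,0,-1,0,0,-0.008,0,0,0,-1,0,0,-0.008,0,0,0,-1,0,0,-0.008,0,0,0,-1])

```text
time: 3.4
tool_pos: [0.5148, 0.0992, 0.1081]
tcp_rot: [-1.835, -2.24, -0.28]
wrist_force: [1.2, 4.4, -5.6]
width: 0.104
grip_force: 58.4
```

```bash
python3 - <<'E'
from h import *
s=readout.read_state();print(s['width'],s['grip_force'],s['wrist_force'])
p0,r0=bat(.3,.036)
go(p0,r0,'here')
E
```

```text
0.10396135655558483 58.373355441726744 [ 1.15597662  4.38903875 -5.55469694]
here [0.0012, -0.0012, 0.0085] [0.05, -0.12, 0.0]
```

Request:
jog_arm(deltas=[0,0,-0.0025,0,0,0,-1,0.0041,0,-0.0023,0,-5,0,-1,0.0082,0,-0.0018,0,-10,0,-1,0.0122,0,-0.0009,0,-15,0,-1,0.0161,0,0.0003,0,-20,0,-1,0.0199,0,0.0019,0,-25,0,-1,0.0235,0,0.0038,0,-30,0,-1,0.0266,0,0.0057,0,-34.4,0,-1])

```text
time: 4.2
tool_pos: [0.5097, 0.1252, 0.1109]
tcp_rot: [1.833, 2.238, -0.278]
wrist_force: [0.1, -2.8, -8.3]
width: 0.102
grip_force: 58.6
```

Request:
jog_arm(deltas=[0,0,0,0,0,0,-1,0,0,0,0,0,0,-1])

```text
time: 4.4
tool_pos: [0.5096, 0.1254, 0.1104]
tcp_rot: [1.834, 2.243, -0.276]
wrist_force: [0.6, -1.0, -7.0]
width: 0.104
grip_force: 58.6
```

```bash
python3 - <<'E'
from h import *
s=readout.read_state();print(s['width'],s['grip_force'],s['wrist_force'])
go(*bat(-.3,.036),'here')
E
```

```text
0.10350395316561757 58.57574458932504 [ 0.56724535 -0.99893766 -6.97616693]
here [0.0012, -0.0012, 0.0101] [0.03, -0.07, 0.08]
```

Request:
jog_arm(deltas=[0,0,0.004,0,0,0,-1,0,0,0.008,0,0,0,-1,0,0,0.008,0,0,0,-1,0,0,0.008,0,0,0,0,0,0,0.008,0,0,0,0,0,0,0.008,0,0,0,0.2,0,0,-0.04,0,0,0,0.2,0,0,-0.08,0,0,0,0.2])

```text
time: 5.2
tool_pos: [0.5045, 0.1484, 0.1879]
tcp_rot: [1.836, 2.242, -0.277]
wrist_force: [1.0, 1.2, -1.0]
width: 0.598
grip_force: 0.0
```

```bash
python3 - <<'E'
from h import *
st=readout.read_state();print(st['width'],st['wrist_force'],st['tool_pos'])
t=shot('top','t2')['color'];s=shot('side','s2')['color']
print(proj(load('s2'),[bat(-.3,r)[0] for r in(.02,.0345,.049)]).round(1).tolist(),proj(load('t2'),[bat(-.3,r)[0] for r in(.02,.0345,.049)]).round(1).tolist())
a=cv2.resize(s[190:265,250:330],None,fx=6,fy=6,interpolation=cv2.INTER_CUBIC)
# also the pick from both initial images
b=cv2.resize(load('top0')['color'][210:255,322:410],None,fx=5,fy=5,interpolation=cv2.INTER_CUBIC)
c=cv2.resize(load('side0')['color'][140:205,265:315],None,fx=6,fy=6,interpolation=cv2.INTER_CUBIC)
im=np.zeros((600,800,3),np.uint8)
b=cv2.resize(b,(300,153));im[:360,:390]=a[:360,:390];im[:390,400:700]=c;
b=cv2.resize(load('top0')['color'][215:255,322:410],None,fx=5,fy=5,interpolation=cv2.INTER_CUBIC)
im[395:595,:440]=b
cv2.imwrite('pics/z2.png',cv2.convertScaleAbs(im,alpha=1.3))
E
```

```text
0.5975487444702215 [ 0.95408369  1.18704098 -0.98697542] [0.50447574 0.14836479 0.18791355]
[[288.9, 236.7], [289.3, 233.8], [289.6, 230.8]] [[244.1, 226.8], [242.0, 226.7], [239.8, 226.5]]
```

View pics/z2.png

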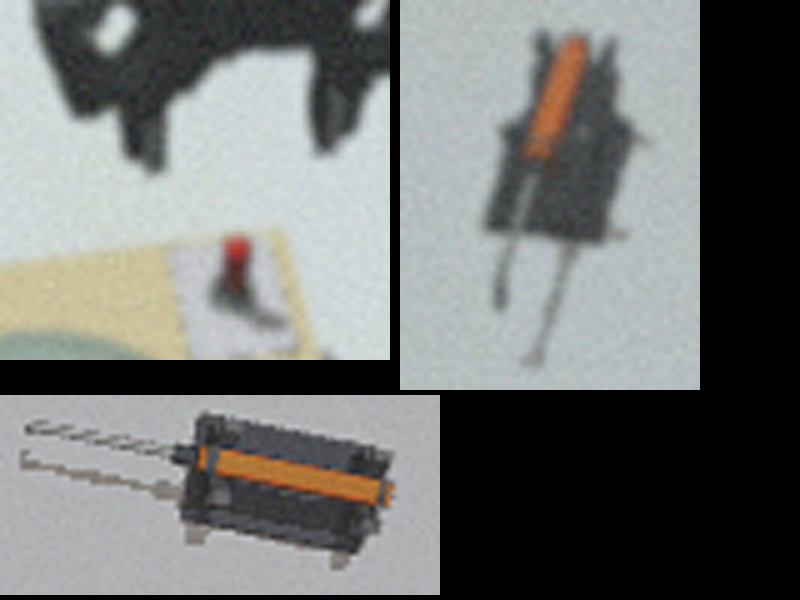

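```bash
python3 - <<'E'
from h import *
ct,cs=load('top0'),load('side0')
# orange mask line in both views
for c,n in [(ct,'top'),(cs,'side')]:
    m=c['color'].astype(int);b,g,r=m[...,0],m[...,1],m[...,2]
    mk=(r>g*1.4)&(g>b*1.5)&(r>100)
    sl=np.s_[215:250,350:410] if n=='top' else np.s_[140:175,275:305]
    k=np.zeros_like(mk);k[sl]=mk[sl];v,u=np.nonzero(k)
    P=np.array([atz(c,(a,d),.058 if n=='top' else .056)[:2] for a,d in zip(u,v)])
    m0=P.mean(0);e=np.linalg.svd(P-m0)[2][0];e*=np.sign(e[1]);t=(P-m0)@e
    print(n,len(u),m0.round(4),np.degrees(np.arctan2(e[1],e[0])).round(1),t.min().round(4),t.max().round(4),'mid',(m0+e*(t.min()+t.max())/2).round(4))
print('T bend out',atz(ct,(327.4,221.2),.05).round(4));print('S bend',atz(cs,(282.2,184.2),.05).round(4),'tip',atz(cs,(281.5,190.8),.03).round(4))
E
```

```text
top 160 [ 0.5074 -0.2402] 79.6 -0.0488 0.0513 mid [ 0.5076 -0.239 ]
side 37 [ 0.5104 -0.2371] 79.1 -0.0435 0.0269 mid [ 0.5089 -0.2453]
T bend out [ 0.531  -0.0997  0.05  ]
S bend [ 0.5319 -0.1113  0.05  ] tip [ 0.534  -0.1071  0.03  ]
```

```bash
cat >> h.py <<'E'
PG=np.array([.508,-.2395,.048]); PY=np.radians(79.8)
RP=frame(np.array([np.sin(PY),-np.cos(PY),0]),np.array([0,0,-1.]))
E
python3 - <<'E'
from h import *
go(PG+[0,0,.1],RP)
E
```

```text
[-0.3528, -0.0795, 0.1549] [3.97, 16.62, 21.38]
```

Request:
jog_arm(deltas=[-0.3528,-0.0795,0.1549,4,16.6,21.4,0.2,-0.3528,-0.0795,0.1549,4,16.6,21.4,0.2,-0.3528,-0.0795,0.1549,4,16.6,21.4,0.2,-0.3528,-0.0795,0.1549,4,16.6,21.4,0.2,-0.3528,-0.0795,0.1549,4,16.6,21.4,0.2,-0.3528,-0.0795,0.1549,4,16.6,21.4,0.2,-0.3528,-0.0795,0.1549,4,16.6,21.4,0.2,-0.3528,-0.0795,0.1549,4,16.6,21.4,0.2])

```text
time: 6.1
tool_pos: [0.5019, -0.2452, 0.1427]
tcp_rot: [-2.411, -2.01, 0.02]
wrist_force: [1.5, -0.1, 0.5]
width: 0.599
grip_force: 0.0
```

Request:
jog_arm(deltas=[0,0,0,0,0,0,0.2,0,0,0,0,0,0,0.2,0,0,0,0,0,0,0.2])

```text
time: 6.4
tool_pos: [0.5023, -0.2417, 0.1428]
tcp_rot: [-2.408, -2.01, 0.02]
wrist_force: [0.9, -0.1, -1.0]
width: 0.598
grip_force: 0.0
```

```bash
python3 - <<'E'
from h import *
go(PG+[0,0,.03],RP);go(PG,RP)
E
```

```text
[0.0036, 0.006, 0.0647] [-0.66, 0.39, -0.1]
 [0.0038, 0.0063, 0.0947] [-0.66, 0.39, -0.1]
```

Request:
jog_arm(deltas=[0.0037,0.0062,0.04,-0.66,0.39,-0.1,0.2,0.0037,0.0062,0.065,-0.66,0.39,-0.1,0.2,0.0037,0.0062,0.095,-0.66,0.39,-0.1,0.2,0.0037,0.0062,0.095,-0.66,0.39,-0.1,0.2,0.0037,0.0062,0.095,-0.66,0.39,-0.1,0.2])

```text
time: 6.9
tool_pos: [0.508, -0.2389, 0.048]
tcp_rot: [-2.408, -2.017, 0.001]
wrist_force: [0.3, -0.2, 0.3]
width: 0.6
grip_force: 0.0
```

```bash
python3 - <<'E'
from h import *
go(PG,RP)
t=shot('top','t3');s=shot('side','s3')
a=cv2.resize(t['color'][195:265,310:420],None,fx=5,fy=5,interpolation=cv2.INTER_CUBIC)
b=cv2.resize(s['color'][120:210,250:325],None,fx=5,fy=5,interpolation=cv2.INTER_CUBIC)
im=np.zeros((600,800,3),np.uint8); im[:350,:550]=a; im[:450,425:800]=np.where(True,b,0); im[:350,:420]=a[:,:420]
cv2.imwrite('pics/z3.png',cv2.convertScaleAbs(im[:460],alpha=1.3))
E
```

```text
[-0.0006, 0.0001, -0.0] [-0.05, 0.0, 0.1]
```

View pics/z3.png

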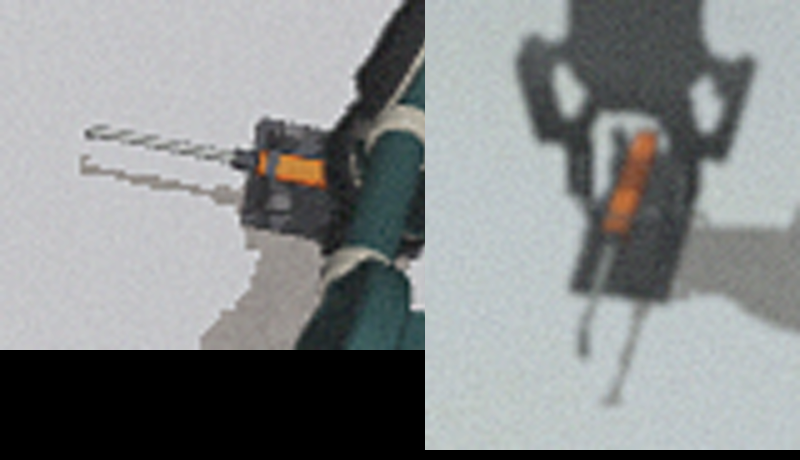

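The open fingers straddle the orange handle between the cradles (side crop ≈(630,180)); I'll close.

Request:
jog_arm(deltas=[0,0,0,0,0,0,-1,0,0,0,0,0,0,-1,0,0,0,0,0,0,-1,0,0,0,0,0,0,-1,0,0,0,0,0,0,-1,0,0,0,0,0,0,-1], squeeze=90)

```text
time: 7.6
tool_pos: [0.5091, -0.2408, 0.0496]
tcp_rot: [2.409, 2.013, 0.001]
wrist_force: [-0.7, 1.2, 6.4]
width: 0.144
grip_force: 88.3
```

```bash
python3 - <<'E'
from h import *
s=readout.read_state();print(s['width'],s['grip_force'],s['wrist_force'],s['torque'],s['tool_pos'],s['tcp_rot'])
go(PG,RP);go(PG+[0,0,.08],RP)
E
```

```text
0.14427584161874768 88.2510781288147 [-0.66508553  1.17437713  6.41694803] [0.22547412 0.14053654 0.04669564] [ 0.50908167 -0.24081491  0.04957372] [2.40858481e+00 2.01287906e+00 1.49309759e-03]
 [0.0011, -0.0013, 0.0016] [0.15, 0.06, -0.03]
 [0.001, -0.0011, -0.0784] [0.15, 0.06, -0.03]
```

Request:
jog_arm(deltas=[0,0,-0.03,0,0,0,-1,0,0,-0.08,0,0,0,-1,0,0,-0.12,0,0,0,-1,0,0,-0.12,0,0,0,-1])

```text
time: 8.0
tool_pos: [0.5124, -0.2427, 0.1756]
tcp_rot: [2.4, 2.006, 0.008]
wrist_force: [0.8, -1.2, -0.6]
width: 0.148
grip_force: 88.4
```

```bash
cat >> h.py <<'E'
H=.135
def hook(xb,yb,z,phi,yawo=0): # TCP pose with needle axis at bend at (xb,yb,z) base frame; roll phi deg
    f=np.radians(phi); zt=-np.cos(f)*np.array([0,0,1.])+np.sin(f)*XB
    Rm=np.c_[YB,np.cross(zt,YB),zt]
    return BASE+xb*XB+(yb-H)*YB+np.array([0,0,z]), Rm
E
python3 - <<'E'
from h import *
s=readout.read_state();print(s['wrist_force'],s['torque'],s['width'])
go(*hook(-.011,-.14,.13,0),'a');go(*hook(-.011,-.14,.13,55),'b')
E
```

```text
[ 0.75779329 -1.18119137 -0.57065419] [-0.02966266 -0.00348091  0.04952932] 0.14806780808244838
a [0.1821, 0.0786, 0.0458] [0.7, 0.4, -21.59]
b [0.1821, 0.0786, 0.0458] [-53.63, 10.72, -19.69]
```

Request:
jog_arm(deltas=[0.1821,0.0786,0.0458,-53.6,10.7,-19.7,-1,0.1821,0.0786,0.0458,-53.6,10.7,-19.7,-1,0.1821,0.0786,0.0458,-53.6,10.7,-19.7,-1,0.1821,0.0786,0.0458,-53.6,10.7,-19.7,-1,0.1821,0.0786,0.0458,-53.6,10.7,-19.7,-1,0.1821,0.0786,0.0458,-53.6,10.7,-19.7,-1,0.1821,0.0786,0.0458,-53.6,10.7,-19.7,-1,0.1821,0.0786,0.0458,-53.6,10.7,-19.7,-1])

```text
time: 8.8
tool_pos: [0.615, -0.0656, 0.1185]
tcp_rot: [1.7, 1.937, 0.835]
wrist_force: [0.4, 0.8, -1.1]
width: 0.149
grip_force: 88.5
```

Request:
jog_arm(deltas=[0,0,0,0,0,0,-1,0,0,0,0,0,0,-1])

```text
time: 9.0
tool_pos: [0.615, -0.0661, 0.1185]
tcp_rot: [1.705, 1.937, 0.833]
wrist_force: [0.2, -1.1, -1.3]
width: 0.145
grip_force: 88.5
```

```bash
python3 - <<'E'
from h import *
p,Rm=hook(-.011,-.14,.13,55)
go(p,Rm,'b');go(*hook(-.011,-.14,.052,55),'c')
s=readout.read_state();r=R.from_rotvec(s['tcp_rot']).as_matrix();tp=s['tool_pos']
print(s['q'].round(2))
t=shot('top','t4');c=shot('side','s4')
bend=[tp+r@[h,0,z] for h,z in [(.064,0),(.12,0),(.135,0),(.135,.02),(.15,0)]]
pt,ps=proj(t,bend),proj(c,bend);print(pt.round(1).tolist(),ps.round(1).tolist())
o=pt[2].astype(int)-[40,30];a=cv2.resize(t['color'][o[1]:o[1]+70,o[0]:o[0]+80],None,fx=5,fy=5,interpolation=cv2.INTER_CUBIC)
o2=ps[2].astype(int)-[40,50];b=cv2.resize(c['color'][o2[1]:o2[1]+90,o2[0]:o2[0]+80],None,fx=5,fy=5,interpolation=cv2.INTER_CUBIC)
im=np.zeros((450,800,3),np.uint8);im[:350,:400]=a;im[:,400:]=b
cv2.imwrite('pics/z4.png',cv2.convertScaleAbs(im,alpha=1.3));print(o,o2)
E
```

```text
b [-0.0118, 0.0126, -0.0051] [-11.85, -0.81, -4.69]
c [-0.0173, -0.0405, 0.0517] [-11.85, -0.81, -4.69]
[-0.35  0.03  2.33  1.3   0.4  -1.62]
[[292.1, 188.6], [270.1, 191.4], [264.2, 192.1], [263.3, 187.8], [258.2, 192.9]] [[250.1, 188.5], [251.6, 202.5], [252.0, 206.4], [246.5, 212.0], [252.4, 210.5]]
[224 162] [211 156]
```

View pics/z4.png

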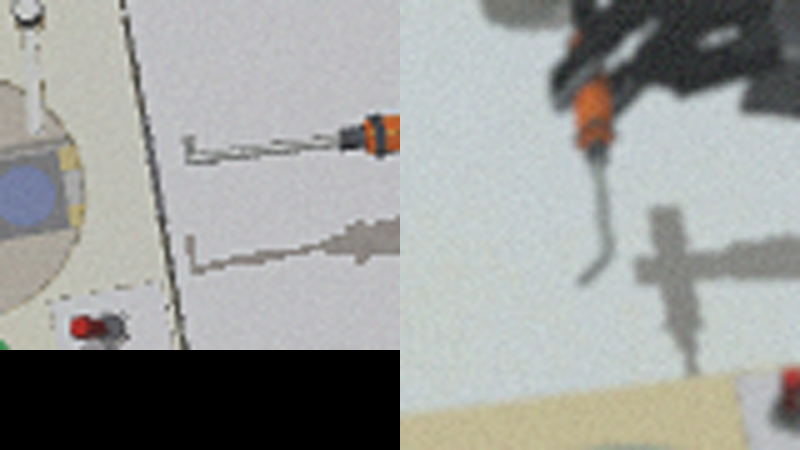

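```bash
sed -i 's/^H=.135/H=.141/; s/^BASE=.*/BASE=np.array([.5808,.1932,0])/' h.py
python3 - <<'E'
from h import *
go(*hook(-.011,-.135,.09,55),'b');go(*hook(-.011,-.135,.052,55),'c')
E
```

```text
b [-0.0165, -0.0153, 0.0251] [-11.72, -0.8, -4.57]
c [-0.0191, -0.0413, 0.0528] [-11.72, -0.8, -4.57]
```

Request:
jog_arm(deltas=[-0.0165,-0.0153,0.0251,-11.7,-0.8,-4.6,-1,-0.0165,-0.0153,0.0251,-11.7,-0.8,-4.6,-1,-0.0191,-0.0413,0.0528,-11.7,-0.8,-4.6,-1,-0.0191,-0.0413,0.0528,-11.7,-0.8,-4.6,-1,-0.0191,-0.0413,0.0528,-11.7,-0.8,-4.6,-1,-0.0191,-0.0413,0.0528,-11.7,-0.8,-4.6,-1])

```text
time: 9.7
tool_pos: [0.6249, -0.0835, 0.0638]
tcp_rot: [1.518, 1.849, 0.957]
wrist_force: [0.7, -0.1, -0.2]
width: 0.149
grip_force: 88.5
```

```bash
python3 - <<'E'
from h import *
go(*hook(-.011,-.135,.052,55),'c');go(*hook(-.011,-.08,.052,55),'d');s=readout.read_state();print(s['q'].round(2))
E
```

```text
c [0.0038, -0.0094, 0.0072] [-1.17, -0.97, -0.63]
d [0.0588, -0.01, 0.0082] [-1.17, -0.97, -0.63]
[-0.43  0.22  2.41  2.07  0.59 -2.55]
```

```bash
python3 - <<'E'
from h import *
go(*hook(-.011,-.135,.053,47),'c')
E
```

```text
c [0.0038, -0.0086, 0.0066] [6.83, -1.01, -0.56]
```

Request:
jog_arm(deltas=[0.0038,-0.0086,0.0066,6.83,-1.01,-0.56,-1,0.0038,-0.0086,0.0066,6.83,-1.01,-0.56,-1,0.0038,-0.0086,0.0066,6.83,-1.01,-0.56,-1,0.0038,-0.0086,0.0066,6.83,-1.01,-0.56,-1])

```text
time: 10.1
tool_pos: [0.6252, -0.0793, 0.0553]
tcp_rot: [1.573, 1.927, 0.842]
wrist_force: [-0.5, -0.4, -0.9]
width: 0.144
grip_force: 88.5
```

```bash
python3 - <<'E'
from h import *
go(*hook(-.011,-.135,.053,47),'c');s=readout.read_state();print(s['q'].round(2))
E
```

```text
c [-0.0001, -0.0023, 0.001] [0.31, 0.02, 0.17]
[-0.38  0.19  2.37  1.92  0.44 -2.37]
```

Request:
jog_arm(deltas=[0,-0.0023,0.001,0.3,0,0.2,-1,0,-0.0023,0.001,0.3,0,0.2,-1,0,-0.0023,0.001,0.3,0,0.2,-1])

```text
time: 10.4
tool_pos: [0.6236, -0.0799, 0.0517]
tcp_rot: [1.584, 1.929, 0.836]
wrist_force: [-0.9, 0.8, -0.8]
width: 0.151
grip_force: 88.5
```

```bash
python3 - <<'E'
from h import *
go(*hook(-.011,-.135,.053,47),'c');s=readout.read_state();go(*hook(-.011,-.095,.053,47),'d')
t=shot('top','t5');c=shot('side','s5')
r=R.from_rotvec(s['tcp_rot']).as_matrix();tp=s['tool_pos']
bend=[tp+r@[h,0,z] for h,z in [(.064,0),(.141,0),(.141,.02)]]
pt,ps=proj(t,bend),proj(c,bend);print(pt.round(1).tolist(),ps.round(1).tolist())
o=pt[1].astype(int)-[40,30];a=cv2.resize(t['color'][o[1]:o[1]+70,o[0]:o[0]+80],None,fx=5,fy=5,interpolation=cv2.INTER_CUBIC)
o2=ps[1].astype(int)-[40,50];b=cv2.resize(c['color'][o2[1]:o2[1]+90,o2[0]:o2[0]+80],None,fx=5,fy=5,interpolation=cv2.INTER_CUBIC)
im=np.zeros((450,800,3),np.uint8);im[:350,:400]=a;im[:,400:]=b
cv2.imwrite('pics/z5.png',cv2.convertScaleAbs(im,alpha=1.3));print(o,o2)
E
```

```text
c [0.0001, 0.0015, -0.0003] [-0.15, 0.06, -0.12]
d [0.0401, 0.0014, -0.0003] [-0.15, 0.06, -0.12]
[[296.8, 190.9], [268.6, 196.0], [267.8, 191.5]] [[250.2, 206.5], [253.5, 227.5], [247.9, 232.2]]
[228 165] [213 177]
```

View pics/z5.png

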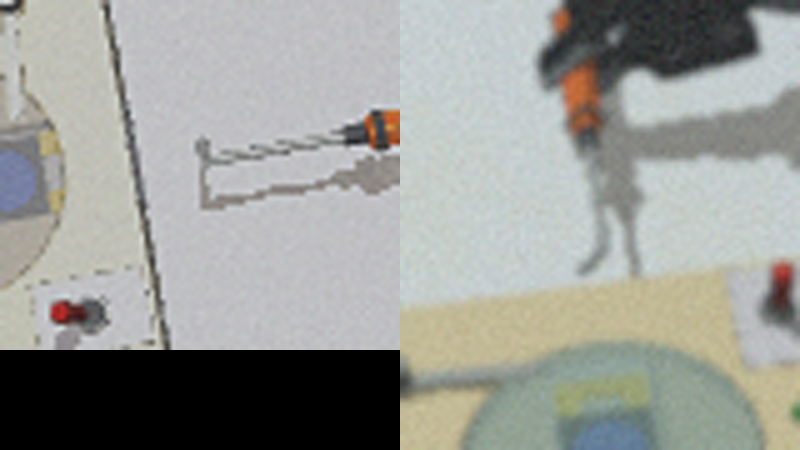

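```bash
python3 - <<'E'
from h import *
t=load('t5')
def inb(w): d=w-BASE;return (d@XB).round(4),(d@YB).round(4)
m=t['color'].astype(int);b,g,r=m[...,0],m[...,1],m[...,2]
reg=np.zeros(b.shape,bool);reg[180:225,200:248]=1
yl=(r>b*1.5)&(g>b*1.4)&reg;v,u=np.nonzero(yl);print(len(u),[inb(atz(t,(a,c),.037)) for a,c in zip(u,v)])
bl=(b>r*1.35)&reg;v,u=np.nonzero(bl);print(len(u),'blue',inb(atz(t,(u.mean(),v.mean()),.036)))
print('hole',inb(atz(t,(228+55.5/5-.5,165+172.5/5-.5),.037)))
for i in range(3):
    s=readout.read_state();print(s['tool_pos'].round(4)); read_camera('top')
go(*hook(-.011,-.135,.053,47),'c')
E
```

```text
5 [(np.float64(0.0192), np.float64(-0.0557)), (np.float64(0.0165), np.float64(-0.0553)), (np.float64(0.0106), np.float64(-0.057)), (np.float64(-0.0142), np.float64(-0.0555)), (np.float64(-0.0169), np.float64(-0.055))]
88 blue (np.float64(-0.0027), np.float64(-0.0256))
hole (np.float64(-0.0027), np.float64(-0.0536))
[ 0.6238 -0.0799  0.0519]
[ 0.624  -0.0799  0.052 ]
[ 0.624  -0.0799  0.0521]
c [0.0003, 0.0009, -0.0003] [-0.13, 0.07, -0.1]
```

Request:
jog_arm(deltas=[0,0.0006,-0.0006,-0.1,0,-0.1,-1,0.02,0.0006,-0.0006,-0.1,0,-0.1,-1,0.03,0.0006,-0.0006,-0.1,0,-0.1,-1,0.045,0.0006,-0.0006,-0.1,0,-0.1,-1,0.045,0.0006,-0.0006,-0.1,0,-0.1,-1,0.045,0.0006,-0.0006,-0.1,0,-0.1,-1])

```text
time: 11.25
tool_pos: [0.6152, -0.0355, 0.0531]
tcp_rot: [1.579, 1.929, 0.837]
wrist_force: [0.5, -0.1, -0.6]
width: 0.147
grip_force: 88.5
```

```bash
python3 - <<'E'
from h import *
go(*hook(-.011,-.09,.053,47),'c');go(*hook(-.011,-.056,.053,47),'d');s=readout.read_state();print(s['q'].round(2),s['wrist_force'])
E
```

```text
c [-0.0, 0.0002, 0.0003] [-0.03, 0.05, 0.04]
d [0.034, 0.0002, 0.0002] [-0.03, 0.05, 0.04]
[-0.28  0.16  2.41  2.06  0.39 -2.44] [ 0.51793795 -0.1264403  -0.63341457]
```

Request:
jog_arm(deltas=[0.01,0.0002,0.0002,0,0,0,-1,0.02,0.0002,0.0002,0,0,0,-1,0.03,0.0002,0.0002,0,0,0,-1,0.034,0.0002,0.0002,0,0,0,-1,0.034,0.0002,0.0002,0,0,0,-1,0.034,0.0002,0.0002,0,0,0,-1])

```text
time: 11.85
tool_pos: [0.6092, -0.0028, 0.0532]
tcp_rot: [1.58, 1.928, 0.837]
wrist_force: [-0.5, -0.2, -1.1]
width: 0.144
grip_force: 88.5
```

```bash
python3 - <<'E'
from h import *
go(*hook(-.011,-.056,.053,47),'d');s=readout.read_state();print(s['q'].round(2),s['wrist_force'])
go(*hook(-.011,-.056,.050,47),'e')
go(*hook(-.011,-.056,.048,42),'f')
r=R.from_rotvec(s['tcp_rot']).as_matrix();tp=s['tool_pos']
t=shot('top','t6');c=shot('side','s6')
bend=[tp+r@[h,0,z] for h,z in [(.141,0),(.141,.018)]]
pt,ps=proj(t,bend),proj(c,bend);print(pt.round(1).tolist(),ps.round(1).tolist())
a=cv2.resize(t['color'][180:220,210:260],None,fx=8,fy=8,interpolation=cv2.INTER_CUBIC)
b=cv2.resize(c['color'][215:275,230:280],None,fx=8,fy=8,interpolation=cv2.INTER_CUBIC)
im=np.zeros((480,800,3),np.uint8);im[:320,:400]=a;im[:,400:]=b
cv2.imwrite('pics/z6.png',cv2.convertScaleAbs(im,alpha=1.3))
E
```

```text
d [0.0007, -0.0003, -0.0001] [-0.02, 0.1, 0.01]
[-0.2   0.14  2.43  2.2   0.36 -2.51] [-0.50959884 -0.23308111 -1.10872397]
e [0.0007, -0.0025, 0.002] [-0.02, 0.1, 0.01]
f [0.0007, -0.0039, 0.0034] [4.98, 0.1, 0.0]
[[239.6, 200.8], [239.3, 196.7]] [[257.0, 251.4], [251.6, 255.8]]
```

View pics/z6.png

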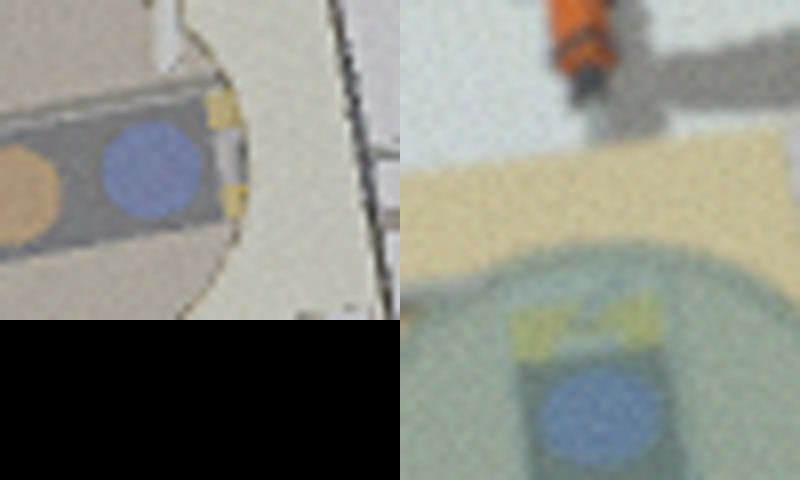

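The picture shows the dark hook tip at top crop (240,150), about 3 mm outward of the hole centre (231,152) and laterally centred. Move 2.5 mm further in, then lower gently.

Request:
jog_arm(deltas=[0.0028,-0.0003,0,0,0.1,0,-1,0.0028,-0.0015,0.001,0,0.1,0,-1,0.0028,-0.0025,0.002,0,0.1,0,-1,0.0028,-0.0025,0.002,0,0.1,0,-1,0.0028,-0.0025,0.002,0,0.1,0,-1])

```text
time: 12.45
tool_pos: [0.608, 0.0004, 0.0496]
tcp_rot: [1.58, 1.93, 0.839]
wrist_force: [-0.1, -0.3, -1.2]
width: 0.14
grip_force: 88.5
```

```bash
python3 - <<'E'
from h import *
go(*hook(-.011,-.0535,.050,47),'e');s=readout.read_state();print(s['q'].round(2),s['wrist_force'],s['torque'])
go(*hook(-.011,-.0535,.048,42),'f')
E
```

```text
e [-0.0001, 0.0005, -0.0] [-0.04, -0.03, 0.01]
[-0.19  0.15  2.44  2.23  0.36 -2.54] [-0.06887225 -0.25100897 -1.2107043 ] [-0.08145633  0.4427732   0.02492909]
f [-0.0001, -0.001, 0.0014] [4.96, -0.03, 0.01]
```

Request:
jog_arm(deltas=[0,-0.0005,0.0007,2.5,0,0,-1,0,-0.001,0.0014,5,0,0,-1,0,-0.001,0.0014,5,0,0,-1,0,-0.001,0.0014,5,0,0,-1])

```text
time: 12.85
tool_pos: [0.6088, 0.0006, 0.0486]
tcp_rot: [1.628, 1.99, 0.765]
wrist_force: [-0.0, 0.5, -0.9]
width: 0.146
grip_force: 88.5
```

```bash
python3 - <<'E'
from h import *
go(*hook(-.011,-.0535,.048,42),'f');s=readout.read_state();print(s['q'].round(2),s['wrist_force'],s['torque'])
go(*hook(-.011,-.0535,.0478,38),'g')
E
```

```text
f [-0.0002, -0.0008, 0.0001] [0.07, -0.04, 0.05]
[-0.17  0.14  2.39  1.91  0.26 -2.2 ] [-0.00699794  0.49596144 -0.94007736] [-0.10084679  0.40545832  0.00613828]
g [-0.0002, -0.0009, 0.0002] [4.07, -0.04, 0.05]
```

Request:
jog_arm(deltas=[0,-0.0009,0.0002,2,0,0,-1,0,-0.0009,0.0002,4,0,0,-1,0,-0.0009,0.0002,4,0,0,-1,-0.003,-0.0009,0.0002,4,0,0,-1,-0.006,-0.0009,0.0002,4,0,0,-1,-0.009,-0.0009,0.0002,4,0,0,-1,-0.009,-0.0009,0.0002,4,0,0,-1])

```text
time: 13.55
tool_pos: [0.6091, -0.0081, 0.0468]
tcp_rot: [1.67, 2.04, 0.703]
wrist_force: [0.2, 4.1, -0.9]
width: 0.143
grip_force: 88.4
```

```bash
python3 - <<'E'
from h import *
go(*hook(-.011,-.0625,.0478,38),'f');s=readout.read_state();print(s['q'].round(2),s['wrist_force'],s['torque'])
go(*hook(-.011,-.0935,.0478,38),'g')
E
```

```text
f [-0.0006, 0.0014, -0.0002] [-0.06, -0.12, -0.01]
[-0.18  0.14  2.35  1.47  0.23 -1.77] [ 0.23020105  4.07216091 -0.92028925] [0.36876041 0.48632572 0.43769567]
g [-0.0316, 0.0014, -0.0003] [-0.06, -0.12, -0.01]
```

Request:
jog_arm(deltas=[-0.004,0.0007,0,0,0,0,-1,-0.008,0.0007,0,0,0,0,-1,-0.012,0.0007,0,0,0,0,-1,-0.016,0.0007,0,0,0,0,-1,-0.02,0.0007,0,0,0,0,-1,-0.024,0.0007,0,0,0,0,-1,-0.028,0.0007,0,0,0,0,-1,-0.032,0.0007,0,0,0,0,-1])

```text
time: 14.35
tool_pos: [0.6164, -0.0401, 0.0476]
tcp_rot: [1.669, 2.039, 0.701]
wrist_force: [-2.0, 3.4, -3.5]
width: 0.145
grip_force: 88.5
```

```bash
python3 - <<'E'
from h import *
go(*hook(-.011,-.0945,.0475,38),'f');s=readout.read_state();print(s['q'].round(2),s['wrist_force'],s['torque'])
E
```

```text
f [0.0002, 0.0, 0.0001] [-0.05, -0.03, 0.03]
[-0.25  0.16  2.33  1.41  0.27 -1.77] [-2.03573811  3.40884959 -3.46565118] [0.20854929 0.74906865 0.62535036]
```

Request:
jog_arm(deltas=[-0.004,0,0,0,0,0,-1,-0.008,0,0,0,0,0,-1,-0.012,0,0,0,0,0,-1,-0.016,0,0,0,0,0,-1,-0.02,0,0,0,0,0,-1,-0.024,0,0,0,0,0,-1,-0.028,0,0,0,0,0,-1,-0.032,0,0,0,0,0,-1])

```text
time: 15.15
tool_pos: [0.6229, -0.0714, 0.0477]
tcp_rot: [1.669, 2.039, 0.701]
wrist_force: [-1.9, 3.8, -2.6]
width: 0.146
grip_force: 88.5
```

```bash
python3 - <<'E'
from h import *
go(*hook(-.011,-.1265,.0475,38),'f');s=readout.read_state();print(s['q'].round(2),s['wrist_force'],s['torque'])
t=shot('top','t7');c=shot('side','s7')
r=R.from_rotvec(s['tcp_rot']).as_matrix();tp=s['tool_pos']
ends=[[BASE+x*XB+y*YB+[0,0,.037] for x in (-.022,.022)] for y in (-.13,-.136)]
print(proj(t,tp+r@[.141,0,0]).round(1),[proj(t,e).round(1).tolist() for e in ends])
a=cv2.resize(t['color'][165:235,210:290],None,fx=6,fy=6,interpolation=cv2.INTER_CUBIC)
b=cv2.resize(c['color'][190:265,225:277],None,fx=6,fy=6,interpolation=cv2.INTER_CUBIC)
im=np.zeros((450,800,3),np.uint8);im[:420,:480]=a;im[:,480:792]=b
cv2.imwrite('pics/z7.png',cv2.convertScaleAbs(im,alpha=1.3))
def inb(w): d=w-BASE;return (d@XB).round(4),(d@YB).round(4)
m=t['color'].astype(int);B,g,rr=m[...,0],m[...,1],m[...,2]
bl=(B>rr*1.35);reg=np.zeros(B.shape,bool);reg[165:235,200:290]=1
v,u=np.nonzero(bl&reg);print(len(u),u.mean(),v.mean()); am=(rr>B*1.5)&(g>B*1.25)&reg;v,u=np.nonzero(am);print([ (a,b,inb(atz(t,(a,b),.037))) for a,b in list(zip(u,v))[::6]])
E
```

```text
f [0.0002, -0.0002, 0.0001] [-0.04, -0.03, 0.03]
[-0.31  0.18  2.3   1.37  0.31 -1.78] [-1.89175034  3.76830511 -2.57336557] [0.20383248 0.81799484 0.6693879 ]
[[265.5 196.6]] [[[267.6, 200.9], [264.7, 185.1]], [[269.7, 200.5], [266.9, 184.7]]]
54 254.88888888888889 197.42592592592592
[(np.int64(266), np.int64(186), (np.float64(0.019), np.float64(-0.133))), (np.int64(265), np.int64(187), (np.float64(0.0167), np.float64(-0.1299))), (np.int64(263), np.int64(188), (np.float64(0.015), np.float64(-0.124))), (np.int64(262), np.int64(189), (np.float64(0.0128), np.float64(-0.1209))), (np.int64(268), np.int64(189), (np.float64(0.0098), np.float64(-0.1369))), (np.int64(266), np.int64(190), (np.float64(0.0081), np.float64(-0.1311))), (np.int64(267), np.int64(191), (np.float64(0.0049), np.float64(-0.1333))), (np.int64(268), np.int64(193), (np.float64(-0.001), np.float64(-0.135))), (np.int64(268), np.int64(195), (np.float64(-0.0064), np.float64(-0.134))), (np.int64(265), np.int64(198), (np.float64(-0.013), np.float64(-0.1246))), (np.int64(265), np.int64(199), (np.float64(-0.0157), np.float64(-0.1241))), (np.int64(264), np.int64(200), (np.float64(-0.0179), np.float64(-0.1209))), (np.int64(270), np.int64(200), (np.float64(-0.0209), np.float64(-0.1369))), (np.int64(268), np.int64(201), (np.float64(-0.0226), np.float64(-0.1311))), (np.int64(267), np.int64(202), (np.float64(-0.0248), np.float64(-0.128)))]
```

View pics/z7.png

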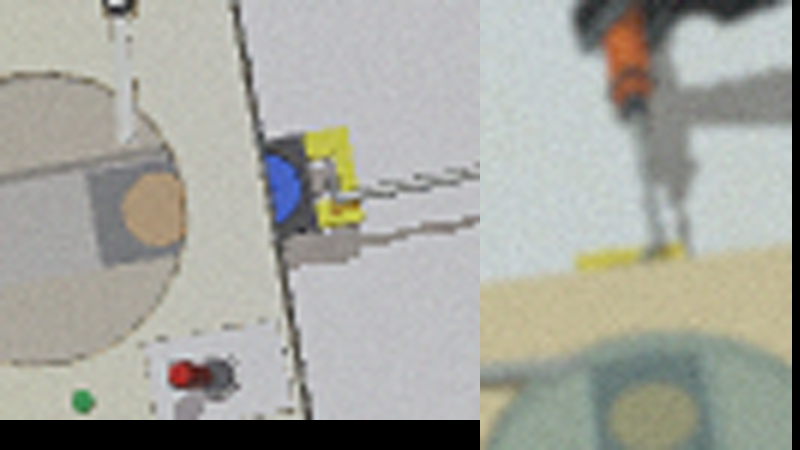

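Yellow end stands out at crop (305–360,130–225), ≈36 mm out, with the hook in the hole. I'll pull 4 mm more, relax 3.5 mm, and lift.

Request:
jog_arm(deltas=[-0.002,0,0,0,0,0,-1,-0.004,0,0,0,0,0,-1,-0.004,0,0,0,0,0,-1,-0.004,0,0,0,0,0,-1,-0.001,0,0,0,0,0,-1,0.0,0,0,0,0,0,-1,0.0,0,0,0,0,0,-1])

```text
time: 15.95
tool_pos: [0.623, -0.0714, 0.0479]
tcp_rot: [1.669, 2.038, 0.701]
wrist_force: [-0.0, -0.6, -0.8]
width: 0.143
grip_force: 88.5
```

```bash
python3 - <<'E'
from h import *
s=readout.read_state();r=R.from_rotvec(s['tcp_rot']).as_matrix();print(s['wrist_force'])
go(s['tool_pos']+[0,0,.01],r,'up1');go(s['tool_pos']+[0,0,.03],r,'up3');go(s['tool_pos']+[0,0,.1],r,'up10')
E
```

```text
[-0.04941257 -0.56186406 -0.83822746]
up1 [-0.0, 0.0062, -0.0079] [0.0, 0.0, 0.0]
up3 [-0.0, 0.0185, -0.0236] [0.0, 0.0, 0.0]
up10 [-0.0001, 0.0615, -0.0788] [0.0, 0.0, 0.0]
```

Request:
jog_arm(deltas=[0,0.0062,-0.0079,0,0,0,-1,0,0.0123,-0.0158,0,0,0,-1,0,0.0185,-0.0236,0,0,0,-1,0,0.037,-0.047,0,0,0,-1,0,0.0615,-0.0788,0,0,0,-1,0,0.0615,-0.0788,0,0,0,-1,0,0.0615,-0.0788,0,0,0,-1])

```text
time: 16.65
tool_pos: [0.624, -0.0715, 0.1499]
tcp_rot: [1.665, 2.036, 0.703]
wrist_force: [-0.5, 0.3, -0.8]
width: 0.141
grip_force: 88.6
```

```bash
python3 - <<'E'
from h import *
s=readout.read_state();print(s['wrist_force'])
RG=R.from_rotvec([2.40858481e+00,2.01287906e+00,1.49309759e-03]).as_matrix()
go([.5091,-.2408,.15],RG,'rest')
E
```

```text
[-0.52145129  0.30111097 -0.7725087 ]
rest [-0.1432, -0.1149, -0.0902] [37.59, -7.18, 20.83]
```

Request:
jog_arm(deltas=[-0.036,-0.029,-0.0226,9.4,-1.8,5.2,-1,-0.0716,-0.0575,-0.0451,18.8,-3.6,10.4,-1,-0.107,-0.086,-0.0677,28.2,-5.4,15.6,-1,-0.1432,-0.1149,-0.0902,37.6,-7.2,20.8,-1,-0.1432,-0.1149,-0.0902,37.6,-7.2,20.8,-1,-0.1432,-0.1149,-0.0902,37.6,-7.2,20.8,-1,-0.1432,-0.1149,-0.0902,37.6,-7.2,20.8,-1,-0.1432,-0.1149,-0.0902,37.6,-7.2,20.8,-1])

```text
time: 17.45
tool_pos: [0.5072, -0.2393, 0.146]
tcp_rot: [-2.406, -2.014, 0.002]
wrist_force: [0.1, -0.5, -1.1]
width: 0.141
grip_force: 88.5
```

```bash
python3 - <<'E'
from h import *
RG=R.from_rotvec([2.40858481e+00,2.01287906e+00,1.49309759e-03]).as_matrix()
go([.5091,-.2408,.15],RG,'rest');print(readout.read_state()['q'].round(2))
E
```

```text
rest [-0.0012, 0.0021, -0.004] [-0.36, -0.15, 0.11]
[-0.49  0.14  1.95  0.    1.06 -0.31]
```

Request:
jog_arm(deltas=[-0.0012,0.0021,0,-0.4,-0.15,0.1,-1,-0.0012,0.0021,0.04,-0.4,-0.15,0.1,-1,-0.0012,0.0021,0.07,-0.4,-0.15,0.1,-1,-0.0012,0.0021,0.076,-0.4,-0.15,0.1,-1,-0.0012,0.0021,0.076,-0.4,-0.15,0.1,-1,-0.0012,0.0021,0.076,-0.4,-0.15,0.1,-1])

```text
time: 18.05
tool_pos: [0.5105, -0.2422, 0.0735]
tcp_rot: [2.405, 2.008, 0.003]
wrist_force: [-0.0, 0.4, -1.3]
width: 0.147
grip_force: 88.5
```

```bash
python3 - <<'E'
from h import *
RG=R.from_rotvec([2.40858481e+00,2.01287906e+00,1.49309759e-03]).as_matrix()
go([.5091,-.2408,.0500],RG,'rest');print(readout.read_state()['wrist_force'])
E
```

```text
rest [0.0013, -0.0018, 0.0235] [0.3, 0.17, -0.07]
[-0.04591214  0.36234765 -1.31557742]
```

Request:
jog_arm(deltas=[0.0007,-0.001,0.01,0.2,0.1,0,-1,0.0007,-0.001,0.018,0.2,0.1,0,-1,0.0007,-0.001,0.0215,0.2,0.1,0,-1,0.0007,-0.001,0.0215,0.2,0.1,0,-1,0.0007,-0.001,0.0215,0.2,0.1,0,-1])

```text
time: 18.55
tool_pos: [0.5089, -0.2412, 0.0506]
tcp_rot: [2.41, 2.011, -0.0]
wrist_force: [-0.5, 0.1, 0.3]
width: 0.146
grip_force: 88.7
```

```bash
python3 - <<'E'
from h import *
RG=R.from_rotvec([2.40858481e+00,2.01287906e+00,1.49309759e-03]).as_matrix()
go([.5091,-.2408,.0496],RG,'rest');s=readout.read_state();print(s['wrist_force'],s['torque'])
E
```

```text
rest [0.0004, 0.0001, 0.001] [-0.05, 0.04, -0.08]
[-0.48716357  0.06775562  0.29261727] [-0.02737923 -0.06792827 -0.01081556]
```

Request:
jog_arm(deltas=[0.0002,0,0.0008,0,0,0,-1,0.0002,0,0.0008,0,0,0,-1,0.0002,0,0.0008,0,0,0,0.0,0.0002,0,0.0008,0,0,0,0.0,0.0002,0,0.0008,0,0,0,0.0,0.0002,0,0.0008,0,0,0,0.0,0.0002,0,-0.04,0,0,0,0.0,0.0002,0,-0.08,0,0,0,0.0])

```text
time: 19.35
tool_pos: [0.5074, -0.24, 0.1297]
tcp_rot: [-2.411, -2.012, 0.003]
wrist_force: [0.7, -0.3, -0.3]
width: 0.497
grip_force: 0.0
```

Request:
jog_arm(deltas=[-0.05,0,-0.05,0,0,0,0,-0.1,0,-0.1,0,0,0,0,-0.15,0,-0.12,0,0,0,0,-0.18,0,-0.12,0,0,0,0,-0.18,0,-0.12,0,0,0,0])

```text
time: 19.85
tool_pos: [0.4763, -0.4221, 0.2542]
tcp_rot: [2.408, 2.004, -0.001]
wrist_force: [-0.5, 0.5, 0.1]
width: 0.504
grip_force: 0.0
```

```bash
python3 - <<'E'
from h import *
t=shot('top','t8');c=shot('side','s8')
a=cv2.resize(t['color'][150:275,170:410],None,fx=3.33,fy=3.33,interpolation=cv2.INTER_CUBIC)[:330,:800]
b=cv2.resize(c['color'][140:205,255:325],None,fx=4,fy=4,interpolation=cv2.INTER_CUBIC)
d=cv2.resize(load('side0')['color'][140:205,255:325],None,fx=4,fy=4,interpolation=cv2.INTER_CUBIC)
im=np.zeros((600,800,3),np.uint8);im[:330,:a.shape[1]]=a;im[335:595,:280]=b;im[335:595,300:580]=d
cv2.imwrite('pics/z8.png',cv2.convertScaleAbs(im,alpha=1.3))
E
```

```text
(no output)
```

View pics/z8.png

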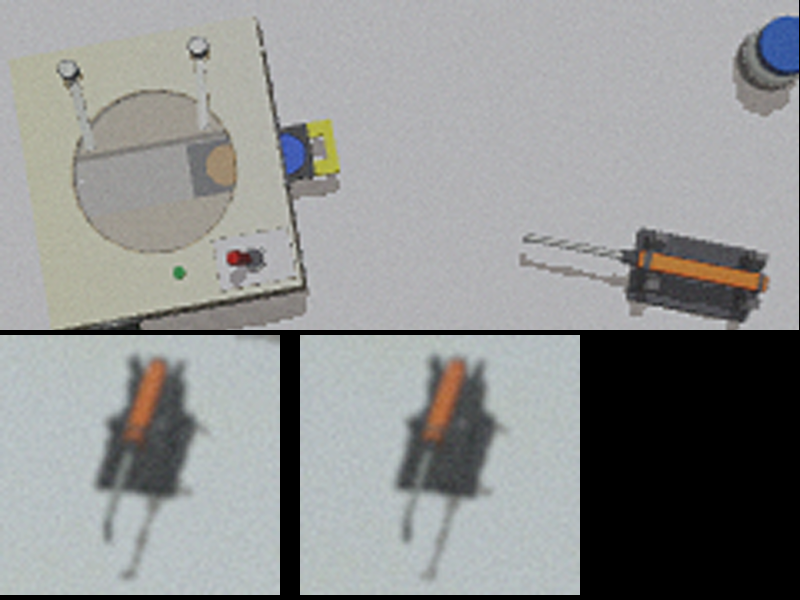

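The pick lies as at the start (nose at (628,256), hook down). The slide stands well out at (280–340,120–180), and the toggle is off with its red end at (235,258).

```bash
python3 -c "
from h import *
print(finish_job())"
```

```text
the job is handed in; nothing more can be done
None
```

I handed the job in at about 20 s of the 58 s. The lamp toggle is off with its bat down, and the slide was drawn out about 40 mm with the pick alone. The pick is back in its rest, hook down, and the jar still stands where it was. I did not check the eyepiece and dish again in the last picture, though the arm stayed clear of both; the job gave no verdict back.

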